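Fetch a calibration standard from behind tall reagent bottles and put it on the balance

TASK

The small yellow-capped standard bottle at the back of the spill tray is to be weighed, but three tall bottles stand close around it. First clear all three tall bottles onto the grey bench mat, then set the yellow-capped bottle in the middle of the balance pan, and only then stand each tall bottle back in the tray in the middle of the square of its own cap colour. Keep the bottles upright, set them down rather than drop them, and leave the white-capped bottle in the tray where it is.

Things in the scene. Friction and masses are not known exactly. Their poses are not given: they have to be found in the camera images.
- tall_red: Tall white reagent bottle with a red screw cap and a red stripe round its label: 187 mm high, body 66 mm in diameter up to 135 mm, then a shoulder to a 34 mm neck at 150 mm; the cap is 38 mm in diameter from 155 to 187 mm and is a good place to grip. Closed and rigid, about 0.45 kg (0.35 to 0.55). Origin: centre of its underside; z up along its axis.
- tall_green: Tall white reagent bottle with a green screw cap and a green stripe round its label: 187 mm high, body 66 mm in diameter up to 135 mm, then a shoulder to a 34 mm neck at 150 mm; the cap is 38 mm in diameter from 155 to 187 mm and is a good place to grip. Closed and rigid, about 0.45 kg (0.35 to 0.55). Origin: centre of its underside; z up along its axis.
- tall_blue: Tall white reagent bottle with a blue screw cap and a blue stripe round its label: 187 mm high, body 66 mm in diameter up to 135 mm, then a shoulder to a 34 mm neck at 150 mm; the cap is 38 mm in diameter from 155 to 187 mm and is a good place to grip. Closed and rigid, about 0.45 kg (0.35 to 0.55). Origin: centre of its underside; z up along its axis.
- standard: The small bottle with the yellow cap: straight-sided, 44 mm in diameter and 68 mm high (cap from 46 mm up, as wide as the body), 0.09 kg, white below. It can be gripped anywhere on its side. It stands on the tray floor at the middle of the far row, its centre about 70 mm from the axes of the three tall bottles: one to its left, one to its right and one between it and the robot. Origin: centre of its underside; z up.
- white_cap: A small bottle like the standard, but with a white cap (44 mm in diameter, 68 mm high). It stands at one end of the tray's near row, about 70 mm from its tall neighbours, and must stay there; a pale blue beaker (44 mm wide, 55 mm high) stands at the other end of that row. Origin: centre of its underside.
- seat_red: Flat red square, 70 x 70 mm and 3 mm thick, fixed on the floor of the spill tray: the place of the red-capped bottle, which stands on it at the start, so that only the corners show. Origin: centre of its underside (the bottle stands 3 mm above it). Its x axis points along the tray to the far side from the robot, y along the tray's long side.
- seat_green: Flat green square, 70 x 70 mm and 3 mm thick, fixed on the floor of the spill tray: the place of the green-capped bottle, which stands on it at the start, so that only the corners show. Origin: centre of its underside (the bottle stands 3 mm above it). Its x axis points along the tray to the far side from the robot, y along the tray's long side.
- seat_blue: Flat blue square, 70 x 70 mm and 3 mm thick, fixed on the floor of the spill tray: the place of the blue-capped bottle, which stands on it at the start, so that only the corners show. Origin: centre of its underside (the bottle stands 3 mm above it). Its x axis points along the tray to the far side from the robot, y along the tray's long side.
- mat: Flat ribbed grey bench mat, 270 mm (its x) by 120 mm (its y), 3 mm thick, fixed on the bench, x pointing roughly away from the robot, on the robot's left or right, on the other side of the tray from the balance; its upper face is 3 mm above its origin. Origin: centre of its underside. Three tall bottles fit in a row along its x. The tray between mat and balance is pale grey, 166 x 236 mm with walls 22 mm high and a 5 mm floor.
- pan (a point): Centre of the upper face of the round steel pan (120 mm in diameter, 69 mm above the bench) of a white precision balance; the pan is rigid and nothing on the balance stands higher. The housing is 240 x 170 mm with its display towards the robot. z up.

How it is judged:
By the outcome, as a careful person would: the job done as asked, in the order asked, and still so for the second after the job is handed in, with the robot touching nothing.
It also fails if it takes over 125 s, if anything falls off the work surface, if the arm or the gripper's body presses on something with over 40 N, if the wrist force passes 120 N, or if a joint passes its speed limit or range.

ROBOT

A 7-joint arm with a two-finger parallel gripper is mounted at the origin on the work surface. World frame = base frame: x ahead of the robot, y to its left, z up, the work surface at z = 0. Lengths are in m, angles in rad, forces in N, time in s.
With the tool pointing down it reaches from about 0.425 to 1.025 m from the base axis. Payload 3.6 kg.
Tool frame: the origin (TCP) lies at the very end of the fingers, on their centre line; the grasp point (between the pads) lies 19 mm behind it (robot.hold_point_z is the distance from the TCP to the grasp point, in m); z points along the fingers, y is the line along which they close (so a half turn about z gives the same grasp; the last joint's range is limited). The gripper opens to 85 mm and grips with 20 to 120 N. Pads are 22 mm wide; open, the fingers measure 114 mm over their backs; the gripper's body (76 mm by 85 mm) begins 54 mm behind the grasp point. The pads swing forward as they close: fully open they stand 13 mm farther back than shut.
Start: joints at [1.06, 0.591, 0.048, 1.609, -0.033, 0.943, -0.034], TCP at [0.294, -0.663, 0.231] pointing down, gripper open.
Joint ranges: [-2.69, 2.69], [-0.47, 2.24], [-1.27, 1.36], [0.19, 2.51], [-1.53, 4.68], [0.08, 2.07], [-3.09, 3.09]. Speed limits (rad/s): [2.57, 2.57, 3.14, 3.14, 3.14, 3.14, 3.14].

INTERFACE

Orientations are given as a 3x3 rotation matrix whose columns are the frame's x, y, z axes.
In Python, from plant import readout, eyes, robot gives the robot as it stands. The module is installed in compiled form; this text tells all that it offers.
- The arm moves only by the tool jog_arm, never from a script. Its argument "series" is a list of rows, each a list of 7 numbers: the turn, a rotation vector about the tool's x, y, z in degrees, then the shift along the tool's x, y, z in mm, then the closure, from -1 (fully open) to 1 (shut), so that 0 is half open. A call has 1 to 20 rows; each row shifts and turns the commanded pose from where the row before left it, along the tool's axes as they then stand; what a row does not reach is not made up. A row lasts 1/10 s, in which the tool goes at most 50 mm and 8.59 degrees, less where a joint would pass 70% of its speed; a pose out of reach is approached as far as the arm can. A call with a gripper value outside its range is refused whole. The fingers move at their own pace and stop on an object; "newtons" is the grip in N (left out, the last holds). Time passes only in rows, so rows that do not move let the fingers close. It gives the time, the measured TCP pose, the force, the opening and the grip force at its end, in the units of the state.
- readout.state(): the state, without advancing time (a new reading comes with each control period).
- eyes.camera(name): name is "side" or "top"; returns the picture (480x640x3 uint8, blue, green, red); there is no depth.
- eyes.get_calibration(name): a dict with "mtx" (3x3 intrinsics, pixels), "R" (3x3) and "t" (3): a world point X has camera coordinates R X + t. Camera axes: x right, y down, z forward; pixel columns grow to the right and rows downward; lengths in m; the calibration is good to about 2 mm. A picture is of the moment at which its call begins. get_calibration takes no time and is no camera call.
- robot.sign_off(): hands the job in; it is judged then, once.
The state is a dict: "t": time; "joint_pos": joint angles; "joint_vel": joint speeds; "effort": joint torques, N m; "tool_pos": TCP position; "eef_rot": TCP orientation; "wrist_force": force on the tool from outside, world axes, zero at the start; "torque": the same for the moment, N m; "finger_gap": opening from 0.0 (shut) to 1.0 (fully open); "grip_force": force on a finger pad.
Only numpy, scipy, OpenCV 4.12 (cv2) and the standard library are available. Lean on these libraries where they do the work, as an engineer would, in place of code of your own. Each camera call takes 0.05 s, during which the arm holds its last target. There are 200 camera calls.

## Working session

There is one attempt and no reset: what is moved stays moved. The work goes in short steps, Python scripts to look and compute and a tool call to move; the robot and the scene stay as the last step left them, time stands still between calls to the robot, and variables do not carry over. Pictures are saved under pics/ and viewed, at most 14 in all, crops included, and the job is handed in when it is done.

Besides the shell and the picture viewer there is one more tool, called as name([rows], argument=value, ...), one row to a line, values as JSON. jog_arm: Moves the arm, as the interface text tells. Its arguments: {"type":"object","properties":{"series":{"type":"array","items":{"type":"array","items":{"type":"number"}}},"newtons":{"type":"number"}},"required":["series"]}

```bash
mkdir -p pics
python3 - <<'E'
from plant import readout, eyes, robot
import cv2,numpy as np
for n in("top","side"):
    cv2.imwrite(f"pics/{n}0.png",eyes.camera(n)); c=eyes.get_calibration(n); print(n,c["mtx"].tolist(),np.round(-c["R"].T@c["t"],3),np.round(c["R"],3).tolist())
s=readout.state();print(s["t"],s["tool_pos"],np.round(s["eef_rot"],3),s["finger_gap"])
E
```

```text
top [[559.5868311220576, 0.0, 320.9235107896077], [0.0, 559.5868311220576, 238.46282537524775], [0.0, 0.0, 1.0]] [ 0.355 -0.023  1.053] [[-0.019, -0.999, -0.027], [-0.982, 0.024, -0.19], [0.19, 0.023, -0.981]]
side [[575.2109933022184, 0.0, 309.38454432542966], [0.0, 575.2109933022184, 247.44495902671596], [0.0, 0.0, 1.0]] [0.114 0.582 0.881] [[-0.776, -0.631, 0.011], [-0.475, 0.573, -0.667], [0.415, -0.523, -0.745]]
0.1 [ 0.29323571 -0.6622369   0.23025059] [[ 0.914  0.405 -0.001]
 [ 0.405 -0.914  0.002]
 [-0.    -0.002 -1.   ]] 0.99664378539084
```

View pics/top0.png

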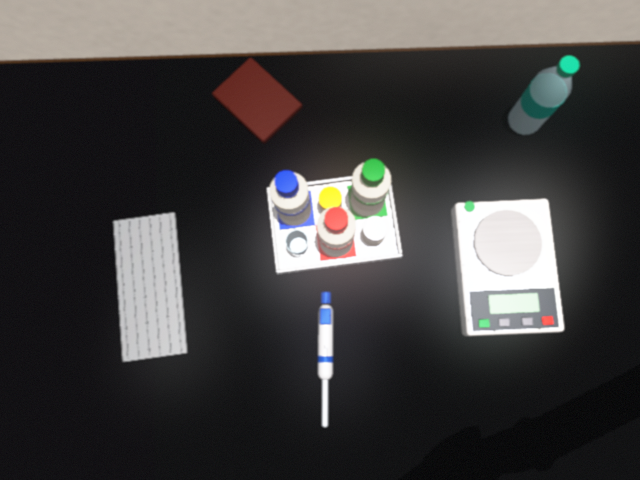

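View pics/side0.png

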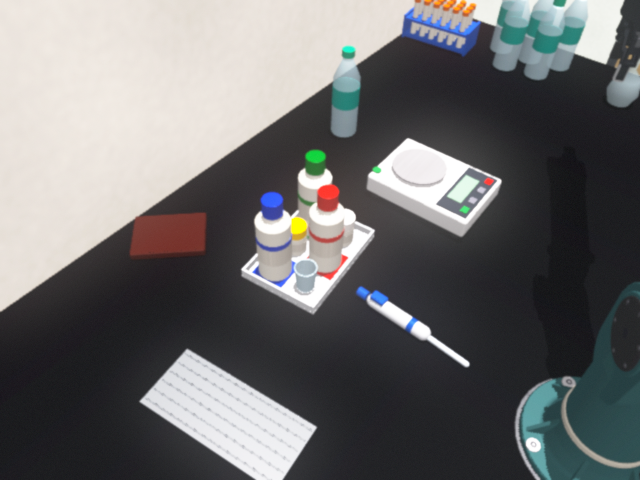

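The top view shows the tray at (333,223) with blue (287,182), green (373,170), red (336,218) caps and yellow at (330,198). The mat is on the left at (150,286), the pan at (508,243). The side view agrees. I'll enlarge the tray and measure.

```bash
cat > h.py <<'E'
import cv2,numpy as np
from plant import readout,eyes,robot
def ray(n,u,v,z):
    c=eyes.get_calibration(n);R,t=np.array(c["R"]),np.array(c["t"]).ravel()
    d=R.T@np.linalg.solve(np.array(c["mtx"]),[u,v,1]);o=-R.T@t
    return (o+d*(z-o[2])/d[2])[:2]
def proj(n,X):
    c=eyes.get_calibration(n);p=np.array(c["mtx"])@(np.array(c["R"])@X+np.array(c["t"]).ravel());return p[:2]/p[2]
def crop(img,x0,y0,x1,y1,k,name):
    cv2.imwrite("pics/"+name,cv2.resize(img[y0:y1,x0:x1],None,fx=k,fy=k,interpolation=cv2.INTER_CUBIC))
def pose():
    s=readout.state();print("t",round(s["t"],2),"tcp",np.round(np.array(s["tool_pos"])*1000,1),"yaw y-axis",np.round(np.array(s["eef_rot"])[:,1],3),"F",np.round(s["wrist_force"],1),"gap",round(s["finger_gap"],3),"grip",round(s["grip_force"],1));return s
E
python3 - <<'E'
from h import *
im=cv2.imread("pics/top0.png");crop(im,260,150,410,280,4.5,"tray.png")
im2=cv2.imread("pics/side0.png");crop(im2,235,145,385,315,3.5,"trayside.png")
E
```

```text
(no output)
```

View pics/tray.png

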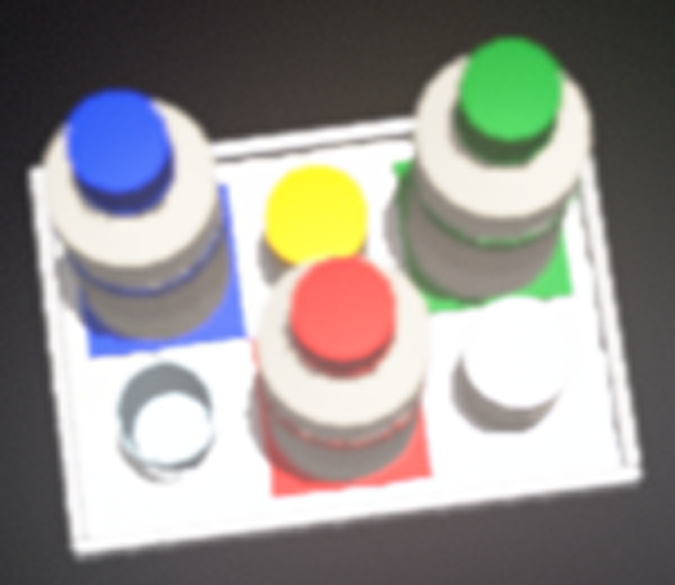

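View pics/trayside.png

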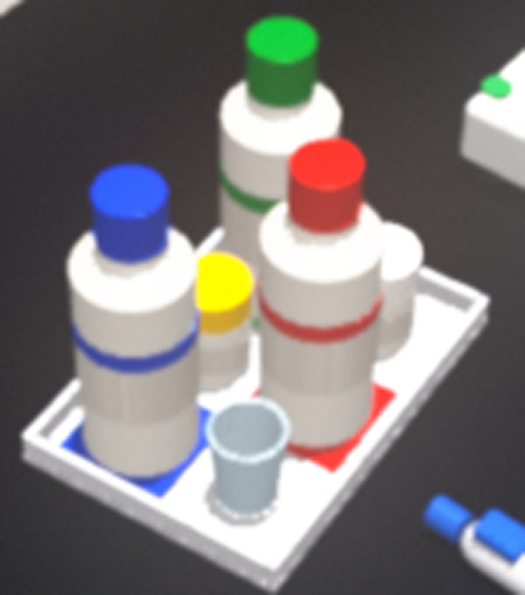

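Run:
```python
from h import *
T=lambda x,y:((x+.5)/4.5-.5+260,(y+.5)/4.5-.5+150)
S=lambda x,y:((x+.5)/3.5-.5+235,(y+.5)/3.5-.5+145)
r=lambda a:np.round(a*1000,1)
for n,p,q in(("blue",(119,137),(129,191)),("green",(511,87),(282,40)),("red",(343,306),(327,163))):
    print(n,r(ray("top",*T(*p),.195)),r(ray("side",*S(*q),.195)))
print("yel",r(ray("top",*T(316,216),.073)),r(ray("side",*S(216,283),.073)),"white",r(ray("top",*T(514,350),.073)))
for n,ps in(("seatB",[(243,336),(89,356),(228,185)]),("seatG",[(571,294),(415,310),(395,163)]),("seatR",[(273,496),(430,474),(253,338)])):
    P=[ray("top",*T(*p),.008) for p in ps]; print(n,[r(p) for p in P],"edges",[r(np.linalg.norm(P[i]-P[0])) for i in(1,2)], "mid of diag",r((P[1]+P[2])/2))
print("tray",[r(ray("top",*T(*p),.022)) for p in((30,173),(78,553),(640,477))])
M=[ray("top",*p,.003) for p in((113,220),(176,212),(186,353),(123,361))];print("mat",[r(m) for m in M],r(np.mean(M,0)))
print("pan",r(ray("top",508,243,.069)),r(ray("side",419,167,.069)))
im=cv2.imread("pics/top0.png");crop(im,100,200,200,370,3.5,"mat.png")
pose()
```

```text
blue [617.2  51.1] [617.9  54.8]
green [631.9 -88.4] [632.9 -84.9]
red [553.7 -26.9] [555.1 -23.9]
yel [619.4 -17.5] [620.5 -14.1] white [562.4 -94.9]
seatB [array([585.1,  15.1]), array([578.1,  80.7]), array([651.8,  20.4])] edges [np.float64(66.0), np.float64(66.9)] mid of diag [614.9  50.6]
seatG [array([ 599.9, -124.7]), array([594.6, -58.3]), array([659.7, -51.6])] edges [np.float64(66.6), np.float64(94.4)] mid of diag [627.1 -54.9]
seatR [array([516.1,   3.6]), array([523.9, -62.5]), array([584.2,  10.8])] edges [np.float64(66.5), np.float64(68.5)] mid of diag [554.  -25.8]
tray [array([655.3, 104.1]), array([492. ,  84.3]), array([ 518.4, -148.5])]
mat [array([604.5, 405.4]), array([617.3, 282.4]), array([348.3, 255.6]), array([335.9, 372.6])] [476.5 329. ]
pan [ 529.1 -331.3] [ 531.4 -323. ]
t 0.1 tcp [ 293.2 -662.2  230.3] yaw y-axis [ 0.405 -0.914 -0.002] F [ 0.   0.7 -0.9] gap 0.997 grip 0.0
```

jog_arm([
  [0,0,5.92,0,0,-20,-1],
  [0,0,5.92,0,0,-20,-1],
  [0,0,5.92,0,0,-20,-1],
  [0,0,0,23.4,-39.8,0,-1],
  [0,0,0,23.4,-39.8,0,-1],
  [0,0,0,23.4,-39.8,0,-1],
  [0,0,0,23.4,-39.8,0,-1],
  [0,0,0,23.4,-39.8,0,-1],
  [0,0,0,23.4,-39.8,0,-1],
  [0,0,0,23.4,-39.8,0,-1],
  [0,0,0,23.4,-39.8,0,-1],
  [0,0,0,23.4,-39.8,0,-1],
  [0,0,0,23.4,-39.8,0,-1],
  [0,0,0,23.4,-39.8,0,-1],
  [0,0,0,23.4,-39.8,0,-1],
  [0,0,0,23.4,-39.8,0,-1],
  [0,0,0,23.4,-39.8,0,-1],
  [0,0,0,23.4,-39.8,0,-1],
  [0,0,0,23.4,-39.8,0,-1],
  [0,0,0,23.4,-39.8,0,-1],
], newtons=40)

```text
t: 2.1
tool_pos: [0.617, 0.0539, 0.2909]
eef_rot: [[0.994, 0.107, -0.001], [0.107, -0.994, -0.0], [-0.001, 0.0, -1.0]]
wrist_force: [0.4, 0.2, 0.7]
finger_gap: 1.0
grip_force: 0.0
```

```bash
cat >> h.py <<'E'
def go(*X):
    "tool-axis shifts (mm) and yaw fix (deg) from here through world points X (mm)"
    s=pose();R=np.array(s["eef_rot"]);p=np.array(s["tool_pos"])*1000
    print("yaw fix about tool z",round(np.degrees(np.arctan2(R[1,0],R[0,0]))-6.15,2),"tilt",np.round(R[:2,2],4))
    for x in X: print(x,"shift",np.round(R.T@(np.array(x)-p),1));p=np.array(x)
E
python3 -c "
from h import *
go((617.5,53,290),(617.5,53,162))"
```

```text
t 2.1 tcp [617.   53.9 290.9] yaw y-axis [ 0.107 -0.994  0.   ] F [0.4 0.2 0.7] gap 1.0 grip 0.0
yaw fix about tool z -0.03 tilt [-0.0008 -0.0003]
(617.5, 53, 290) shift [0.4 0.9 0.9]
(617.5, 53, 162) shift [ 1.00e-01 -0.00e+00  1.28e+02]
```

jog_arm([
  [0,0,0,0.4,0.9,30,-1],
  [0,0,0,0,0,35,-1],
  [0,0,0,0,0,35,-1],
  [0,0,0,0,0,20,-1],
  [0,0,0,0,0,9,-1],
  [0,0,0,0,0,0,1],
  [0,0,0,0,0,0,1],
  [0,0,0,0,0,0,1],
  [0,0,0,0,0,0,1],
  [0,0,0,0,0,0,1],
  [0,0,0,0,0,0,1],
  [0,0,0,0,0,0,1],
  [0,0,0,0,0,0,1],
], newtons=45)

```text
t: 3.4
tool_pos: [0.6186, 0.0519, 0.164]
eef_rot: [[0.994, 0.107, 0.003], [0.107, -0.994, 0.001], [0.003, -0.0, -1.0]]
wrist_force: [-0.4, 0.6, 6.7]
finger_gap: 0.432
grip_force: 45.8
```

jog_arm([
  [0,0,0,0,0,-10,1],
  [0,0,0,0,0,-25,1],
  [0,0,0,0,0,-35,1],
  [0,0,0,0,0,-30,1],
  [0,0,0,-7,-10,-5,1],
  [0,0,0,-14,-20,0,1],
  [0,0,0,-20,-29,0,1],
  [0,0,0,-20,-29,0,1],
  [0,0,0,-20,-29,0,1],
  [0,0,0,-20,-29,0,1],
  [0,0,0,-20,-29,0,1],
  [0,0,0,-20,-29,0,1],
  [0,0,0,-20,-29,0,1],
  [0,0,0,-20,-29,0,1],
  [0,0,0,-20,-29,0,1],
  [0,0,0,-12,-18,0,1],
  [0,0,0,-6,-9,0,1],
  [0,0,0,0,0,0,1],
])

```text
t: 5.2
tool_pos: [0.3634, 0.3446, 0.2662]
eef_rot: [[0.994, 0.11, -0.002], [0.11, -0.994, -0.001], [-0.002, 0.001, -1.0]]
wrist_force: [-0.0, -0.7, -4.2]
finger_gap: 0.431
grip_force: 45.9
```

```bash
python3 -c "
from h import *
go((389,321.5,265),(389,321.5,159))"
```

```text
t 5.2 tcp [363.4 344.6 266.2] yaw y-axis [ 0.11  -0.994  0.001] F [-0.  -0.7 -4.2] gap 0.431 grip 45.9
yaw fix about tool z 0.19 tilt [-0.0022 -0.0015]
(389, 321.5, 265) shift [22.9 25.8  1.2]
(389, 321.5, 159) shift [ 3.00e-01 -1.00e-01  1.06e+02]
```

jog_arm([
  [0,0,0,8,9,0,1],
  [0,0,0,8,9,15,1],
  [0,0,0,7,8,25,1],
  [0,0,0,0,0,30,1],
  [0,0,0,0,0,20,1],
  [0,0,0,0,0,8,1],
  [0,0,0,0,0,3,1],
  [0,0,0,0,0,2,1],
  [0,0,0,0,0,2,1],
  [0,0,0,0,0,0,1],
])

```text
t: 6.2
tool_pos: [0.3918, 0.3211, 0.1629]
eef_rot: [[0.994, 0.107, 0.001], [0.107, -0.994, 0.001], [0.001, -0.001, -1.0]]
wrist_force: [-0.9, -0.6, -4.3]
finger_gap: 0.434
grip_force: 45.9
```

jog_arm([
  [0,0,0,0,0,1.5,1],
  [0,0,0,0,0,1.5,1],
  [0,0,0,0,0,0.7,1],
  [0,0,0,0,0,0,1],
])

```text
t: 6.6
tool_pos: [0.3915, 0.3212, 0.159]
eef_rot: [[0.994, 0.107, 0.0], [0.107, -0.994, 0.0], [0.001, -0.0, -1.0]]
wrist_force: [-0.5, -0.6, -0.6]
finger_gap: 0.431
grip_force: 46.4
```

jog_arm([
  [0,0,0,0,0,0,0],
  [0,0,0,0,0,0,-1],
  [0,0,0,0,0,0,-1],
  [0,0,0,0,0,-15,-1],
  [0,0,0,0,0,-35,-1],
  [0,0,0,0,0,-40,-1],
  [0,0,0,0,0,-35,-1],
  [0,0,0,9.6,27.8,0,-1],
  [0,0,0,9.6,27.8,0,-1],
  [0,0,0,9.6,27.8,0,-1],
  [0,0,0,9.6,27.8,0,-1],
  [0,0,0,9.6,27.8,0,-1],
  [0,0,0,9.6,27.8,0,-1],
  [0,0,0,9.6,27.8,0,-1],
  [0,0,0,9.6,27.8,0,-1],
  [0,0,0,9.6,27.8,0,-1],
  [0,0,0,9.6,27.8,0,-1],
  [0,0,0,9.6,27.8,0,-1],
  [0,0,0,9.6,27.8,0,-1],
  [0,0,0,9.6,27.8,0,-1],
])

```text
t: 8.6
tool_pos: [0.5544, -0.0263, 0.2837]
eef_rot: [[0.994, 0.107, 0.0], [0.107, -0.994, 0.0], [0.0, -0.0, -1.0]]
wrist_force: [0.4, -0.1, 0.5]
finger_gap: 1.0
grip_force: 0.0
```

```bash
python3 -c "
from h import *
go((554.5,-25.4,280),(554.5,-25.4,164))"
```

```text
t 8.6 tcp [554.4 -26.3 283.7] yaw y-axis [ 0.107 -0.994 -0.   ] F [ 0.4 -0.1  0.5] gap 1.0 grip 0.0
yaw fix about tool z -0.03 tilt [0.0003 0.    ]
(554.5, -25.4, 280) shift [ 0.2 -0.9  3.7]
(554.5, -25.4, 164) shift [ -0.   0. 116.]
```

jog_arm([
  [0,0,0,0.2,-0.9,25,-1],
  [0,0,0,0,0,35,-1],
  [0,0,0,0,0,35,-1],
  [0,0,0,0,0,18,-1],
  [0,0,0,0,0,5,-1],
  [0,0,0,0,0,0,1],
  [0,0,0,0,0,0,1],
  [0,0,0,0,0,0,1],
  [0,0,0,0,0,0,1],
  [0,0,0,0,0,0,1],
  [0,0,0,0,0,0,1],
  [0,0,0,0,0,0,1],
])

```text
t: 9.8
tool_pos: [0.5554, -0.0246, 0.1671]
eef_rot: [[0.994, 0.106, 0.003], [0.106, -0.994, -0.0], [0.003, 0.001, -1.0]]
wrist_force: [-0.3, -1.1, 6.3]
finger_gap: 0.432
grip_force: 45.5
```

jog_arm([
  [0,0,0,0,0,-10,1],
  [0,0,0,0,0,-25,1],
  [0,0,0,0,0,-35,1],
  [0,0,0,0,0,-30,1],
  [0,0,0,-1,-8.5,-10,1],
  [0,0,0,-1.9,-17,0,1],
  [0,0,0,-3.2,-28.3,0,1],
  [0,0,0,-3.2,-28.3,0,1],
  [0,0,0,-3.2,-28.3,0,1],
  [0,0,0,-3.2,-28.3,0,1],
  [0,0,0,-3.2,-28.3,0,1],
  [0,0,0,-3.2,-28.3,0,1],
  [0,0,0,-3.2,-28.3,0,1],
  [0,0,0,-3.2,-28.3,0,1],
  [0,0,0,-3.2,-28.3,0,1],
  [0,0,0,-3.2,-28.3,0,1],
  [0,0,0,-3.2,-28.3,0,1],
  [0,0,0,-1.9,-17,0,1],
  [0,0,0,-1,-8.5,0,1],
  [0,0,0,0,0,0,1],
])

```text
t: 11.8
tool_pos: [0.4737, 0.3323, 0.2749]
eef_rot: [[0.994, 0.109, -0.001], [0.109, -0.994, -0.001], [-0.001, 0.0, -1.0]]
wrist_force: [-0.5, 0.2, -3.8]
finger_gap: 0.435
grip_force: 45.9
```

```bash
python3 -c "
from h import *
go((476.5,331,265),(476.5,331,162))"
```

```text
t 11.8 tcp [473.7 332.3 274.9] yaw y-axis [ 0.109 -0.994  0.   ] F [-0.5  0.2 -3.8] gap 0.435 grip 45.9
yaw fix about tool z 0.09 tilt [-0.0013 -0.0006]
(476.5, 331, 265) shift [2.6 1.6 9.9]
(476.5, 331, 162) shift [ 1.00e-01 -1.00e-01  1.03e+02]
```

jog_arm([
  [0,0,0,1.5,1,15,1],
  [0,0,0,1,0.6,30,1],
  [0,0,0,0,0,35,1],
  [0,0,0,0,0,20,1],
  [0,0,0,0,0,7,1],
  [0,0,0,0,0,2,1],
  [0,0,0,0,0,1.5,1],
  [0,0,0,0,0,1,1],
  [0,0,0,0,0,0,1],
])

```text
t: 12.7
tool_pos: [0.478, 0.3306, 0.1651]
eef_rot: [[0.994, 0.107, 0.002], [0.107, -0.994, 0.001], [0.002, -0.001, -1.0]]
wrist_force: [-0.6, 0.5, -3.9]
finger_gap: 0.429
grip_force: 46.0
```

jog_arm([
  [0,0,0,0,0,1.5,1],
  [0,0,0,0,0,1.3,1],
  [0,0,0,0,0,0.7,1],
  [0,0,0,0,0,0,1],
])

```text
t: 13.1
tool_pos: [0.4782, 0.3306, 0.1622]
eef_rot: [[0.994, 0.106, 0.002], [0.106, -0.994, 0.001], [0.002, -0.001, -1.0]]
wrist_force: [-0.6, -2.2, 4.4]
finger_gap: 0.43
grip_force: 47.0
```

jog_arm([
  [0,0,0,0,0,0,0],
  [0,0,0,0,0,0,-1],
  [0,0,0,0,0,0,-1],
  [0,0,0,0,0,-15,-1],
  [0,0,0,0,0,-35,-1],
  [0,0,0,0,0,-40,-1],
  [0,0,0,0,0,-35,-1],
  [0,0,0,9.1,35.9,0,-1],
  [0,0,0,9.1,35.9,0,-1],
  [0,0,0,9.1,35.9,0,-1],
  [0,0,0,9.1,35.9,0,-1],
  [0,0,0,9.1,35.9,0,-1],
  [0,0,0,9.1,35.9,0,-1],
  [0,0,0,9.1,35.9,0,-1],
  [0,0,0,9.1,35.9,0,-1],
  [0,0,0,9.1,35.9,0,-1],
  [0,0,0,9.1,35.9,0,-1],
  [0,0,0,9.1,35.9,0,-1],
  [0,0,0,9.1,35.9,0,-1],
  [0,0,0,0,0,0,-1],
])

```text
t: 15.1
tool_pos: [0.6329, -0.0945, 0.2855]
eef_rot: [[0.995, 0.097, 0.001], [0.097, -0.995, -0.005], [0.001, 0.005, -1.0]]
wrist_force: [-0.4, -0.9, -0.6]
finger_gap: 0.998
grip_force: 0.0
```

```bash
python3 -c "
from h import *
go((632.4,-86.6,280),(632.4,-86.6,166))"
```

```text
t 15.1 tcp [632.9 -94.5 285.5] yaw y-axis [ 0.097 -0.995  0.005] F [-0.4 -0.9 -0.6] gap 0.998 grip 0.0
yaw fix about tool z -0.57 tilt [ 0.0013 -0.0048]
(632.4, -86.6, 280) shift [ 0.3 -7.9  5.4]
(632.4, -86.6, 166) shift [-1.00e-01 -6.00e-01  1.14e+02]
```

jog_arm([
  [0,0,0,0,0,0,-1],
  [0,0,0,0,0,0,-1],
])

```text
t: 15.3
tool_pos: [0.6316, -0.0848, 0.2853]
eef_rot: [[0.994, 0.108, -0.001], [0.108, -0.994, 0.001], [-0.001, -0.001, -1.0]]
wrist_force: [0.3, -0.5, 0.7]
finger_gap: 1.003
grip_force: 0.0
```

```bash
python3 -c "
from h import *
cv2.imwrite('pics/top1.png',eyes.camera('top'))
go((632.4,-86.6,280),(632.4,-86.6,166))"
```

```text
t 15.35 tcp [631.6 -84.4 285.4] yaw y-axis [ 0.109 -0.994 -0.001] F [-0.6  0.3  0.5] gap 0.996 grip 0.0
yaw fix about tool z 0.12 tilt [-0.0006  0.0011]
(632.4, -86.6, 280) shift [0.6 2.3 5.4]
(632.4, -86.6, 166) shift [1.00e-01 1.00e-01 1.14e+02]
```

View pics/top1.png

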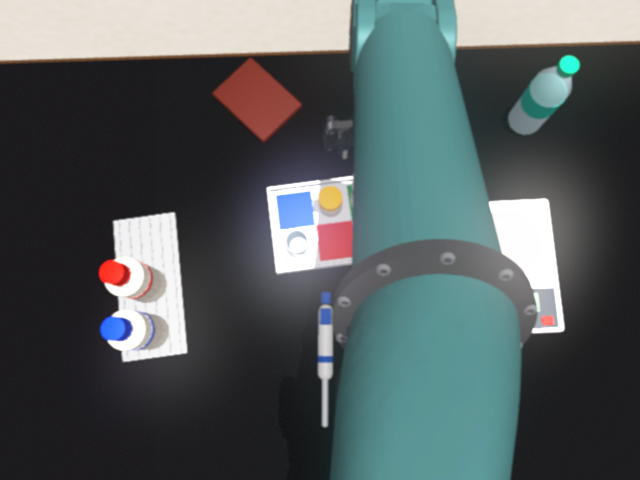

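Red stands on the mat (cap at 115,272), blue too (117,329); blue and red seats are visible at (295,210) and (336,240). On to green.

jog_arm([
  [0,0,0,0.6,1,25,-1],
  [0,0,0,0,0,35,-1],
  [0,0,0,0,0,35,-1],
  [0,0,0,0,0,18,-1],
  [0,0,0,0,0,6,-1],
  [0,0,0,0,0,0,1],
  [0,0,0,0,0,0,1],
  [0,0,0,0,0,0,1],
  [0,0,0,0,0,0,1],
  [0,0,0,0,0,0,1],
  [0,0,0,0,0,0,1],
  [0,0,0,0,0,0,1],
])

```text
t: 16.55
tool_pos: [0.6338, -0.0872, 0.1683]
eef_rot: [[0.994, 0.107, 0.003], [0.107, -0.994, 0.0], [0.003, 0.0, -1.0]]
wrist_force: [-1.0, 1.4, 6.4]
finger_gap: 0.426
grip_force: 45.9
```

jog_arm([
  [0,0,0,0,0,-10,1],
  [0,0,0,0,0,-25,1],
  [0,0,0,0,0,-35,1],
  [0,0,0,0,0,-35,1],
  [0,0,0,-0.5,-10,-15,1],
  [0,0,0,-1.1,-20,0,1],
  [0,0,0,-1.9,-33.8,0,1],
  [0,0,0,-1.9,-33.8,0,1],
  [0,0,0,-1.9,-33.8,0,1],
  [0,0,0,-1.9,-33.8,0,1],
  [0,0,0,-1.9,-33.8,0,1],
  [0,0,0,-1.9,-33.8,0,1],
  [0,0,0,-1.9,-33.8,0,1],
  [0,0,0,-1.9,-33.8,0,1],
  [0,0,0,-1.9,-33.8,0,1],
  [0,0,0,-1.9,-33.8,0,1],
  [0,0,0,-1.9,-33.8,0,1],
  [0,0,0,-1.1,-20,0,1],
  [0,0,0,-0.5,-10,0,1],
  [0,0,0,0,0,0,1],
])

```text
t: 18.55
tool_pos: [0.5615, 0.3404, 0.2858]
eef_rot: [[0.994, 0.109, -0.001], [0.109, -0.994, -0.001], [-0.002, 0.0, -1.0]]
wrist_force: [-0.2, -0.7, -4.2]
finger_gap: 0.432
grip_force: 46.1
```

jog_arm([
  [0,0,0,0,0,0,1],
])

```text
t: 18.65
tool_pos: [0.5631, 0.3368, 0.2861]
eef_rot: [[0.995, 0.105, -0.0], [0.105, -0.995, -0.003], [-0.001, 0.003, -1.0]]
wrist_force: [-0.1, -1.3, -5.0]
finger_gap: 0.431
grip_force: 46.1
```

```bash
python3 -c "
from h import *
cv2.imwrite('pics/top2.png',eyes.camera('top'));cv2.imwrite('pics/side2.png',eyes.camera('side'))
im=cv2.imread('pics/top2.png');crop(im,260,150,410,280,4.5,'tray2.png')
go((564,340.5,265),(564,340.5,163.5))"
```

```text
t 18.75 tcp [563.5 336.3 286.4] yaw y-axis [ 0.103 -0.995  0.002] F [ 0.7 -1.1 -4.4] gap 0.43 grip 46.1
yaw fix about tool z -0.24 tilt [ 0.0001 -0.0022]
(564, 340.5, 265) shift [ 0.9 -4.1 21.4]
(564, 340.5, 163.5) shift [  0.   -0.2 101.5]
```

View pics/tray2.png

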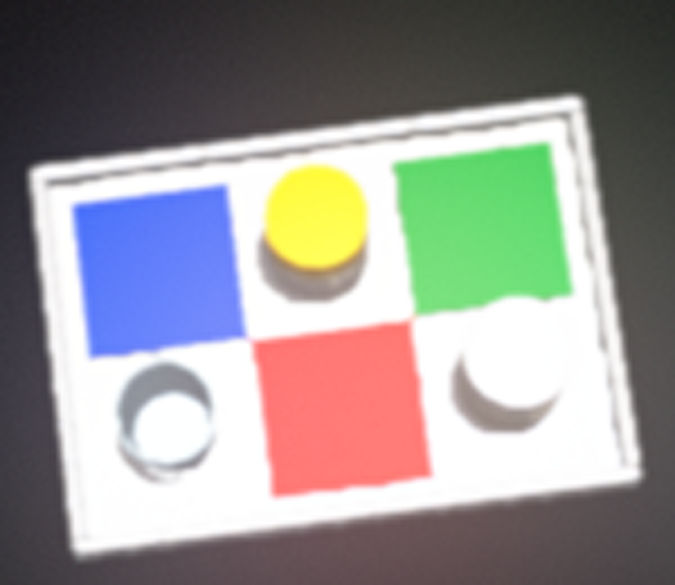

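View pics/side2.png

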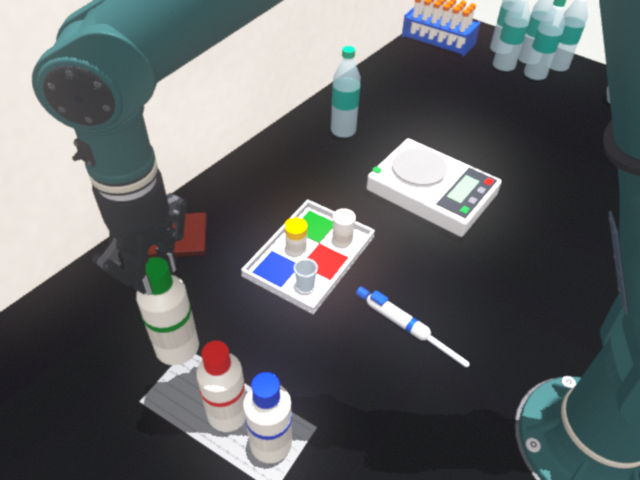

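The tray holds three clear seats; yellow at crop (316,217). Side: green hangs above the far slot, red and blue stand on the mat. Lowering green while I compute seat centres.

jog_arm([
  [0,0,0,0.9,-3,20,1],
  [0,0,0,0,0,35,1],
  [0,0,0,0,0,35,1],
  [0,0,0,0,0,20,1],
  [0,0,0,0,0,7,1],
  [0,0,0,0,0,2,1],
  [0,0,0,0,0,1,1],
  [0,0,0,0,0,1,1],
  [0,0,0,0,0,0,1],
])

```text
t: 19.65
tool_pos: [0.5639, 0.3428, 0.1669]
eef_rot: [[0.994, 0.106, 0.002], [0.106, -0.994, 0.001], [0.002, -0.001, -1.0]]
wrist_force: [-0.7, -0.5, -5.1]
finger_gap: 0.428
grip_force: 46.1
```

Run:
```python
from h import *
T=lambda x,y:((x+.5)/4.5-.5+260,(y+.5)/4.5-.5+150)
Q={"B":[(73,205),(228,185),(245,337),(89,357)],"G":[(394,163),(549,143),(571,293),(415,312)],"R":[(253,341),(411,320),(431,475),(273,495)]}
for k,q in Q.items():
    P=np.array([ray("top",*T(*p),.008) for p in q])*1000
    print(k,np.round(P.mean(0),1),"yaw",np.round(np.degrees(np.arctan2(*(P[0]-P[3])[::-1])),1),"side px",np.round(proj("side",np.r_[P.mean(0)/1000,.008]),1))
im=cv2.imread("pics/side2.png").astype(int);b,g,r=im[...,0],im[...,1],im[...,2]
for k,m in(("B",(b>g+60)&(b>r+60)),("R",(r>g+80)&(r>b+80)&(r<256))):
    n,l,s,c=cv2.connectedComponentsWithStats(m.astype(np.uint8))
    for i in range(1,n):
        if s[i,4]>150 and 240<c[i][0]<380 and 190<c[i][1]<320:
            x=cv2.minAreaRect(np.argwhere(l==i)[:,::-1].astype(np.float32))[0]
            cn=cv2.approxPolyDP(cv2.findContours((l==i).astype(np.uint8),0,2)[0][0],5,True)[:,0]
            print(k,s[i],c[i],cn.tolist(),np.round(ray("side",*c[i],.008)*1000,1))
```

```text
B [614.7  50.7] yaw 5.6 side px [277.8 267.9]
G [630.1 -88. ] yaw 6.1 side px [315.5 225.5]
R [553.3 -26.2] yaw 6.3 side px [326.2 260.2]
B [253 251  42  36 889] [275.1552306 268.7007874] [[271, 251], [253, 272], [281, 286], [294, 262]] [617.3  55.4]
B [371 290  17  15 160] [378.65625 297.15625] [[375, 290], [371, 298], [382, 304], [387, 297]] [419.9 -16.9]
R [308 243  40  37 771] [327.0155642  260.57198444] [[319, 243], [308, 257], [330, 279], [347, 257]] [551.5 -26.5]
```

jog_arm([
  [0,0,0,0,0,1.6,1],
  [0,0,0,0,0,1.3,1],
  [0,0,0,0,0,0.8,1],
  [0,0,0,0,0,0,1],
])

```text
t: 20.05
tool_pos: [0.5638, 0.3429, 0.1635]
eef_rot: [[0.994, 0.107, 0.001], [0.107, -0.994, 0.001], [0.002, -0.001, -1.0]]
wrist_force: [-2.0, -0.7, 4.8]
finger_gap: 0.428
grip_force: 47.2
```

jog_arm([
  [0,0,0,0,0,0,0],
  [0,0,0,0,0,0,-1],
  [0,0,0,0,0,0,-1],
  [0,0,0,0,0,-15,-1],
  [0,0,0,0,0,-35,-1],
  [0,0,0,0,0,-35,-1],
  [0,0,0,1.6,20,-10,-1],
  [0,0,0,1.6,32.8,0,-1],
  [0,0,0,1.6,32.8,0,-1],
  [0,0,0,1.6,32.8,0,-1],
  [0,0,0,1.6,32.8,0,-1],
  [0,0,0,1.6,32.8,0,-1],
  [0,0,0,1.6,32.8,0,-1],
  [0,0,0,1.6,32.8,0,-1],
  [0,0,0,1.6,32.8,0,-1],
  [0,0,0,1.6,32.8,0,-1],
  [0,0,0,1.6,32.8,0,-1],
  [0,0,0,1,13,0,-1],
  [0,0,0,0,0,0,-1],
  [0,0,0,0,0,0,-1],
])

```text
t: 22.05
tool_pos: [0.6201, -0.0125, 0.2573]
eef_rot: [[0.994, 0.108, 0.0], [0.108, -0.994, 0.002], [0.0, -0.002, -1.0]]
wrist_force: [-1.0, 0.9, 0.3]
finger_gap: 1.003
grip_force: 0.0
```

```bash
python3 -c "
from h import *
cv2.imwrite('pics/side3.png',eyes.camera('side'))
go((619.8,-15.9,200),(619.8,-15.9,30))"
```

```text
t 22.1 tcp [620.  -11.6 257.1] yaw y-axis [ 0.11  -0.994 -0.002] F [ 0.1  1.  -0.2] gap 0.996 grip 0.0
yaw fix about tool z 0.15 tilt [-0.      0.0018]
(619.8, -15.9, 200) shift [-0.7  4.3 57.1]
(619.8, -15.9, 30) shift [ -0.    0.3 170. ]
```

View pics/side3.png

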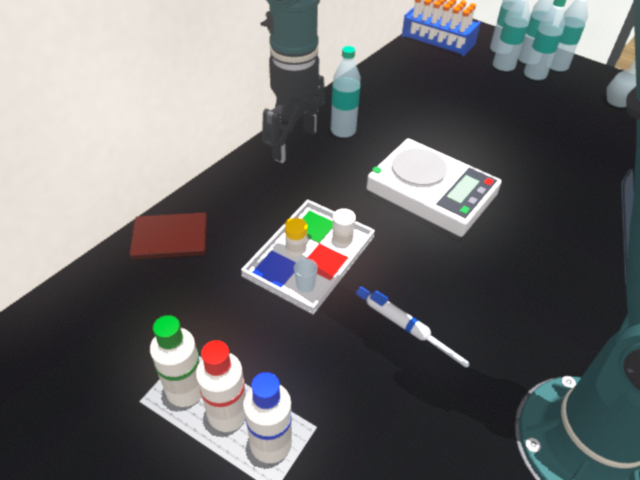

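All three tall bottles stand on the mat (caps at (168,330), (216,356), (266,388)). Descending on the yellow one.

jog_arm([
  [0,0,0,-0.3,3,20,-1],
  [0,0,0,0,0,35,-1],
  [0,0,0,0,0,35,-1],
  [0,0,0,0,0,30,-1],
  [0,0,0,0,0,20,-1],
  [0,0,0,0,0,10,-1],
  [0,0,0,0,0,0,-1],
])

```text
t: 22.8
tool_pos: [0.6192, -0.0154, 0.1057]
eef_rot: [[0.994, 0.109, -0.003], [0.109, -0.994, 0.001], [-0.003, -0.001, -1.0]]
wrist_force: [0.0, -0.2, 0.2]
finger_gap: 0.998
grip_force: 0.0
```

```bash
python3 -c "
from h import *
go((619.8,-15.9,30))"
```

```text
t 22.8 tcp [619.2 -15.4 105.7] yaw y-axis [ 0.109 -0.994 -0.001] F [ 0.  -0.2  0.2] gap 0.998 grip 0.0
yaw fix about tool z 0.13 tilt [-0.0028  0.001 ]
(619.8, -15.9, 30) shift [ 0.7  0.7 75.7]
```

jog_arm([
  [0,0,0,0.5,0.5,20,-1],
  [0,0,0,0,0,28,-1],
  [0,0,0,0,0,18,-1],
  [0,0,0,0,0,9,-1],
  [0,0,0,0,0,0,-1],
  [0,0,0,0,0,0,1],
  [0,0,0,0,0,0,1],
  [0,0,0,0,0,0,1],
  [0,0,0,0,0,0,1],
  [0,0,0,0,0,0,1],
  [0,0,0,0,0,0,1],
  [0,0,0,0,0,0,1],
], newtons=25)

```text
t: 24.0
tool_pos: [0.6216, -0.0178, 0.0332]
eef_rot: [[0.994, 0.107, 0.002], [0.107, -0.994, 0.0], [0.002, 0.0, -1.0]]
wrist_force: [-1.9, 0.5, 5.7]
finger_gap: 0.509
grip_force: 25.7
```

jog_arm([
  [0,0,0,0,0,-10,1],
  [0,0,0,0,0,-25,1],
  [0,0,0,0,0,-35,1],
  [0,0,0,0,0,-40,1],
  [0,0,0,-2.9,7,-20,1],
  [0,0,0,-5.8,14,-10,1],
  [0,0,0,-9.7,23.3,0,1],
  [0,0,0,-9.7,23.3,0,1],
  [0,0,0,-9.7,23.3,0,1],
  [0,0,0,-9.7,23.3,0,1],
  [0,0,0,-9.7,23.3,0,1],
  [0,0,0,-9.7,23.3,0,1],
  [0,0,0,-9.7,23.3,0,1],
  [0,0,0,-9.7,23.3,0,1],
  [0,0,0,-9.7,23.3,0,1],
  [0,0,0,-9.7,23.3,0,1],
  [0,0,0,-9.7,23.3,0,1],
  [0,0,0,-5.8,14,0,1],
  [0,0,0,-2.9,7,0,1],
  [0,0,0,0,0,0,1],
])

```text
t: 26.0
tool_pos: [0.5281, -0.3287, 0.1715]
eef_rot: [[0.995, 0.105, -0.001], [0.105, -0.995, 0.0], [-0.001, -0.0, -1.0]]
wrist_force: [-0.3, 1.0, -0.7]
finger_gap: 0.508
grip_force: 25.7
```

jog_arm([
  [0,0,0,0,0,0,1],
  [0,0,0,0,0,0,1],
])

```text
t: 26.2
tool_pos: [0.5298, -0.3259, 0.1718]
eef_rot: [[0.994, 0.109, 0.0], [0.109, -0.994, 0.001], [0.0, -0.001, -1.0]]
wrist_force: [-0.9, 0.7, -0.7]
finger_gap: 0.51
grip_force: 25.7
```

Run:
```python
from h import *
from scipy.optimize import least_squares
go((530.3,-327,140),(530.3,-327,97.2))
# pan centre: segment pan ellipses in first pictures (grey, darker than white housing)
for n,(x0,y0,x1,y1) in(("top",(462,200,555,288)),("side",(380,140,460,195))):
    g=cv2.imread(f"pics/{n}0.png",0)[y0:y1,x0:x1]
    crop(cv2.imread(f"pics/{n}0.png"),x0,y0,x1,y1,6,f"pan_{n}.png")
a,b=cv2.imread("pics/pan_top.png"),cv2.imread("pics/pan_side.png")
h=max(a.shape[0],b.shape[0]);f=lambda i:cv2.copyMakeBorder(i,0,h-i.shape[0],0,0,0)
c=np.hstack([f(a),f(b)]);print(a.shape,b.shape,c.shape);cv2.imwrite("pics/pan.png",cv2.resize(c,None,fx=.75,fy=.75))
```

```text
t 26.2 tcp [ 529.8 -325.9  171.8] yaw y-axis [ 0.109 -0.994 -0.001] F [-0.9  0.7 -0.7] gap 0.51 grip 25.7
yaw fix about tool z 0.12 tilt [0.0001 0.0011]
(530.3, -327, 140) shift [ 0.3  1.2 31.8]
(530.3, -327, 97.2) shift [-0.   0.  42.8]
(528, 558, 3) (330, 480, 3) (528, 1038, 3)
```

View pics/pan.png

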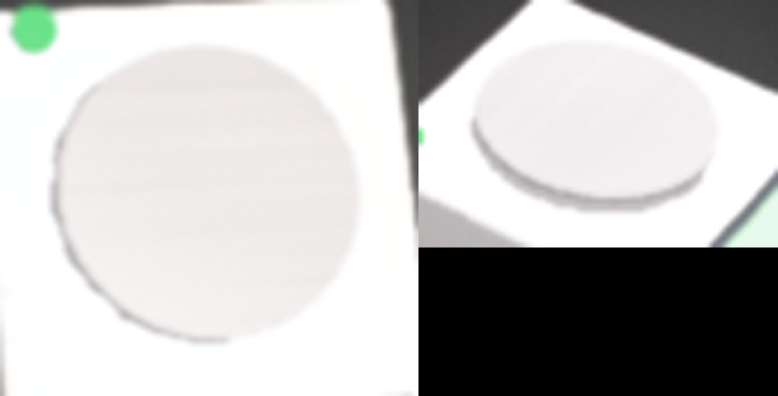

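Pan centre at top (508.0,242.5) and side (419.2,166.2): mean about (531,-327). Lowering.

jog_arm([
  [0,0,0,0.6,0.8,15,1],
  [0,0,0,0,0,25,1],
  [0,0,0,0,0,18,1],
  [0,0,0,0,0,8,1],
  [0,0,0,0,0,3,1],
  [0,0,0,0,0,2,1],
  [0,0,0,0,0,1,1],
  [0,0,0,0,0,0,1],
])

```text
t: 27.0
tool_pos: [0.5303, -0.3288, 0.1005]
eef_rot: [[0.994, 0.107, 0.001], [0.107, -0.994, -0.001], [0.001, 0.001, -1.0]]
wrist_force: [-0.2, -0.3, -0.7]
finger_gap: 0.512
grip_force: 25.7
```

jog_arm([
  [0,0,0,0,0,1.5,1],
  [0,0,0,0,0,1,1],
  [0,0,0,0,0,0.7,1],
  [0,0,0,0,0,0,1],
])

```text
t: 27.4
tool_pos: [0.5299, -0.3286, 0.0972]
eef_rot: [[0.994, 0.107, 0.0], [0.107, -0.994, -0.0], [0.0, 0.0, -1.0]]
wrist_force: [-0.6, 0.6, 3.1]
finger_gap: 0.507
grip_force: 26.0
```

jog_arm([
  [0,0,0,0,0,0,0],
  [0,0,0,0,0,0,-1],
  [0,0,0,0,0,0,-1],
  [0,0,0,0,0,-15,-1],
  [0,0,0,0,0,-35,-1],
  [0,0,0,0,0,-40,-1],
  [0,0,0,0,0,-40,-1],
  [0,0,0,0,0,-40,-1],
  [0,0,0,3,-20,-20,-1],
  [0,0,0,6.2,-39,0,-1],
  [0,0,0,6.2,-39,0,-1],
  [0,0,0,6.2,-39,0,-1],
  [0,0,0,6.2,-39,0,-1],
  [0,0,0,6.2,-39,0,-1],
  [0,0,0,6.2,-39,0,-1],
  [0,0,0,6.2,-39,0,-1],
  [0,0,0,6.2,-39,0,-1],
  [0,0,0,6.2,-39,0,-1],
  [0,0,0,6.2,-39,0,-1],
  [0,0,0,6.2,-39,0,-1],
])

```text
t: 29.4
tool_pos: [0.5526, 0.127, 0.2878]
eef_rot: [[0.994, 0.107, 0.001], [0.107, -0.994, 0.0], [0.001, 0.0, -1.0]]
wrist_force: [1.3, 0.1, -0.3]
finger_gap: 1.003
grip_force: 0.0
```

jog_arm([
  [0,0,0,6.2,-39,0,-1],
  [0,0,0,6.2,-39,0,-1],
  [0,0,0,6.2,-39,0,-1],
  [0,0,0,6.2,-39,0,-1],
  [0,0,0,6.2,-39,0,-1],
  [0,0,0,2,-18,0,-1],
  [0,0,0,0,0,0,-1],
  [0,0,0,0,0,0,-1],
  [0,0,0,0,0,0,-1],
])

```text
t: 30.3
tool_pos: [0.5635, 0.3376, 0.2867]
eef_rot: [[0.995, 0.103, 0.0], [0.103, -0.995, -0.002], [-0.0, 0.002, -1.0]]
wrist_force: [1.5, -0.5, -0.3]
finger_gap: 1.001
grip_force: 0.0
```

Run:
```python
from h import *
im=eyes.camera("top");cv2.imwrite("pics/top4.png",im)
crop(im,440,180,580,340,3.5,"pan4.png")
go((563.8,342.9,280),(563.8,342.9,163))
```

```text
t 30.35 tcp [563.5 337.7 286.8] yaw y-axis [ 0.103 -0.995  0.002] F [ 0.6 -0.9 -0.1] gap 0.996 grip 0.0
yaw fix about tool z -0.24 tilt [ 0.0001 -0.0019]
(563.8, 342.9, 280) shift [ 0.8 -5.1  6.7]
(563.8, 342.9, 163) shift [  0.   -0.2 117. ]
```

View pics/pan4.png

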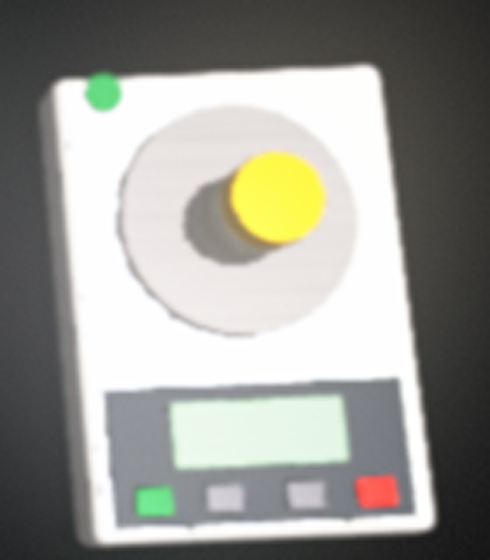

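The yellow-capped bottle stands upright on the pan (cap at crop (278,197)); the offset should be parallax, which I'll check while picking up green.

```bash
python3 -c "
from h import *
print(ray('top',519.07,235.9,.137),ray('top',508.05,242.5,.069))"
```

```text
[ 0.52854485 -0.32911225] [ 0.53002935 -0.33145269]
```

jog_arm([
  [0,0,0,0.4,-2,25,-1],
  [0,0,0,0,0,35,-1],
  [0,0,0,0,0,35,-1],
  [0,0,0,0,0,20,-1],
  [0,0,0,0,0,6,-1],
  [0,0,0,0,0,0,1],
  [0,0,0,0,0,0,1],
  [0,0,0,0,0,0,1],
  [0,0,0,0,0,0,1],
  [0,0,0,0,0,0,1],
  [0,0,0,0,0,0,1],
  [0,0,0,0,0,0,1],
], newtons=45)

```text
t: 31.55
tool_pos: [0.5641, 0.3438, 0.1676]
eef_rot: [[0.994, 0.107, 0.003], [0.107, -0.994, 0.002], [0.003, -0.002, -1.0]]
wrist_force: [-0.7, 0.6, 5.8]
finger_gap: 0.424
grip_force: 46.2
```

jog_arm([
  [0,0,0,0,0,-10,1],
  [0,0,0,0,0,-25,1],
  [0,0,0,0,0,-35,1],
  [0,0,0,0,0,-35,1],
  [0,0,0,0.5,10.2,-15,1],
  [0,0,0,1,20.4,0,1],
  [0,0,0,1.7,34,0,1],
  [0,0,0,1.7,34,0,1],
  [0,0,0,1.7,34,0,1],
  [0,0,0,1.7,34,0,1],
  [0,0,0,1.7,34,0,1],
  [0,0,0,1.7,34,0,1],
  [0,0,0,1.7,34,0,1],
  [0,0,0,1.7,34,0,1],
  [0,0,0,1.7,34,0,1],
  [0,0,0,1.7,34,0,1],
  [0,0,0,1.7,34,0,1],
  [0,0,0,1,20.4,0,1],
  [0,0,0,0.5,10.2,0,1],
  [0,0,0,0,0,0,1],
])

```text
t: 33.55
tool_pos: [0.6297, -0.0901, 0.2845]
eef_rot: [[0.995, 0.103, -0.003], [0.103, -0.995, -0.001], [-0.003, 0.001, -1.0]]
wrist_force: [0.7, -0.2, -5.0]
finger_gap: 0.429
grip_force: 46.2
```

jog_arm([
  [0,0,0,0,0,10,1],
  [0,0,0,0,0,25,1],
  [0,0,0,0,0,0,1],
  [0,0,0,0,0,0,1],
])

```text
t: 33.95
tool_pos: [0.6301, -0.0855, 0.2497]
eef_rot: [[0.994, 0.109, -0.003], [0.109, -0.994, 0.001], [-0.003, -0.001, -1.0]]
wrist_force: [0.3, -0.3, -4.5]
finger_gap: 0.428
grip_force: 46.5
```

```bash
python3 -c "
from h import *
go((632,-87,173))"
```

```text
t 33.95 tcp [630.1 -85.5 249.7] yaw y-axis [ 0.109 -0.994 -0.001] F [ 0.3 -0.3 -4.5] gap 0.428 grip 46.5
yaw fix about tool z 0.13 tilt [-0.0027  0.0011]
(632, -87, 173) shift [ 2.   1.8 76.7]
```

jog_arm([
  [0,0,0,0.7,0.8,15,1],
  [0,0,0,0,0,28,1],
  [0,0,0,0,0,20,1],
  [0,0,0,0,0,7,1],
  [0,0,0,0,0,2,1],
  [0,0,0,0,0,1.5,1],
  [0,0,0,0,0,0,1],
])

```text
t: 34.65
tool_pos: [0.6328, -0.0883, 0.1782]
eef_rot: [[0.994, 0.107, 0.002], [0.107, -0.994, -0.0], [0.002, 0.0, -1.0]]
wrist_force: [0.4, 0.1, -4.5]
finger_gap: 0.426
grip_force: 46.4
```

jog_arm([
  [0,0,0,-0.6,-0.8,2,1],
  [0,0,0,0,0,1.5,1],
  [0,0,0,0,0,1.2,1],
  [0,0,0,0,0,1,1],
  [0,0,0,0,0,0,1],
])

```text
t: 35.15
tool_pos: [0.6318, -0.0875, 0.1728]
eef_rot: [[0.994, 0.107, 0.002], [0.107, -0.994, -0.0], [0.002, 0.0, -1.0]]
wrist_force: [-1.2, 0.0, 4.0]
finger_gap: 0.428
grip_force: 47.3
```

jog_arm([
  [0,0,0,0,0,0,0],
  [0,0,0,0,0,0,-1],
  [0,0,0,0,0,0,-1],
  [0,0,0,0,0,-15,-1],
  [0,0,0,0,0,-35,-1],
  [0,0,0,0,0,-35,-1],
  [0,0,0,0,0,-25,-1],
  [0,0,0,-4.5,-18,0,-1],
  [0,0,0,-9,-36,0,-1],
  [0,0,0,-9,-36,0,-1],
  [0,0,0,-9,-36,0,-1],
  [0,0,0,-9,-36,0,-1],
  [0,0,0,-9,-36,0,-1],
  [0,0,0,-9,-36,0,-1],
  [0,0,0,-9,-36,0,-1],
  [0,0,0,-9,-36,0,-1],
  [0,0,0,-9,-36,0,-1],
  [0,0,0,-9,-36,0,-1],
  [0,0,0,-9,-36,0,-1],
  [0,0,0,-4.5,-18,0,-1],
])

```text
t: 37.15
tool_pos: [0.4744, 0.335, 0.2816]
eef_rot: [[0.994, 0.112, -0.001], [0.112, -0.994, 0.002], [-0.001, -0.002, -1.0]]
wrist_force: [-1.1, 0.2, -0.2]
finger_gap: 1.0
grip_force: 0.0
```

jog_arm([
  [0,0,0,0,0,0,-1],
  [0,0,0,0,0,0,-1],
  [0,0,0,0,0,0,-1],
  [0,0,0,0,0,0,-1],
])

```text
t: 37.55
tool_pos: [0.4783, 0.3287, 0.2814]
eef_rot: [[0.995, 0.104, -0.0], [0.104, -0.995, -0.001], [-0.0, 0.001, -1.0]]
wrist_force: [-1.2, -0.5, -0.9]
finger_gap: 1.001
grip_force: 0.0
```

```bash
python3 -c "
from h import *
go((478,330.6,164))"
```

```text
t 37.55 tcp [478.3 328.7 281.4] yaw y-axis [ 0.104 -0.995  0.001] F [-1.2 -0.5 -0.9] gap 1.001 grip 0.0
yaw fix about tool z -0.19 tilt [-0.     -0.0011]
(478, 330.6, 164) shift [-1.000e-01 -2.100e+00  1.174e+02]
```

jog_arm([
  [0,0,0,-0.3,-0.6,25,-1],
  [0,0,0,0,0,35,-1],
  [0,0,0,0,0,33,-1],
  [0,0,0,0,0,18,-1],
  [0,0,0,0,0,5,-1],
  [0,0,0,0,0,0,1],
  [0,0,0,0,0,0,1],
  [0,0,0,0,0,0,1],
  [0,0,0,0,0,0,1],
  [0,0,0,0,0,0,1],
  [0,0,0,0,0,0,1],
  [0,0,0,0,0,0,1],
])

```text
t: 38.75
tool_pos: [0.4783, 0.3313, 0.1671]
eef_rot: [[0.994, 0.106, 0.002], [0.106, -0.994, 0.001], [0.003, -0.001, -1.0]]
wrist_force: [-0.1, -1.3, 5.7]
finger_gap: 0.426
grip_force: 44.9
```

jog_arm([
  [0,0,0,0,0,-10,1],
  [0,0,0,0,0,-25,1],
  [0,0,0,0,0,-35,1],
  [0,0,0,0,0,-35,1],
  [0,0,0,0.9,8.5,-5,1],
  [0,0,0,1.8,17,0,1],
  [0,0,0,3,28.3,0,1],
  [0,0,0,3,28.3,0,1],
  [0,0,0,3,28.3,0,1],
  [0,0,0,3,28.3,0,1],
  [0,0,0,3,28.3,0,1],
  [0,0,0,3,28.3,0,1],
  [0,0,0,3,28.3,0,1],
  [0,0,0,3,28.3,0,1],
  [0,0,0,3,28.3,0,1],
  [0,0,0,3,28.3,0,1],
  [0,0,0,3,28.3,0,1],
  [0,0,0,1.8,17,0,1],
  [0,0,0,0.9,8.5,0,1],
  [0,0,0,0,0,0,1],
])

```text
t: 40.75
tool_pos: [0.5524, -0.0276, 0.2736]
eef_rot: [[0.995, 0.103, -0.004], [0.103, -0.995, -0.001], [-0.004, 0.001, -1.0]]
wrist_force: [0.8, -0.5, -3.8]
finger_gap: 0.427
grip_force: 46.0
```

jog_arm([
  [0,0,0,0,0,10,1],
  [0,0,0,0,0,25,1],
  [0,0,0,0,0,0,1],
  [0,0,0,0,0,0,1],
])

```text
t: 41.15
tool_pos: [0.5531, -0.0238, 0.2397]
eef_rot: [[0.994, 0.109, -0.003], [0.109, -0.994, 0.001], [-0.003, -0.001, -1.0]]
wrist_force: [0.7, -0.6, -2.9]
finger_gap: 0.43
grip_force: 46.2
```

```bash
python3 -c "
from h import *
go((555,-25.2,172))"
```

```text
t 41.15 tcp [553.1 -23.8 239.7] yaw y-axis [ 0.109 -0.994 -0.001] F [ 0.7 -0.6 -2.9] gap 0.43 grip 46.2
yaw fix about tool z 0.1 tilt [-0.0026  0.0005]
(555, -25.2, 172) shift [ 1.9  1.6 67.7]
```

jog_arm([
  [0,0,0,0,0.3,15,1],
  [0,0,0,0,0,25,1],
  [0,0,0,0,0,17,1],
  [0,0,0,0,0,6,1],
  [0,0,0,0,0,2,1],
  [0,0,0,0,0,0,1],
])

```text
t: 41.75
tool_pos: [0.555, -0.0251, 0.1763]
eef_rot: [[0.994, 0.107, 0.002], [0.107, -0.994, 0.0], [0.002, 0.0, -1.0]]
wrist_force: [0.8, -0.4, -3.2]
finger_gap: 0.43
grip_force: 46.2
```

jog_arm([
  [0,0,0,0,0,1.8,1],
  [0,0,0,0,0,1.2,1],
  [0,0,0,0,0,1,1],
  [0,0,0,0,0,0.4,1],
  [0,0,0,0,0,0,1],
])

```text
t: 42.25
tool_pos: [0.555, -0.0255, 0.1721]
eef_rot: [[0.994, 0.106, 0.002], [0.106, -0.994, -0.0], [0.002, 0.0, -1.0]]
wrist_force: [-1.2, -0.5, 3.9]
finger_gap: 0.426
grip_force: 47.0
```

jog_arm([
  [0,0,0,0,0,0,0],
  [0,0,0,0,0,0,-1],
  [0,0,0,0,0,0,-1],
  [0,0,0,0,0,-15,-1],
  [0,0,0,0,0,-35,-1],
  [0,0,0,0,0,-35,-1],
  [0,0,0,0,0,-25,-1],
  [0,0,0,-5.2,-15,0,-1],
  [0,0,0,-10.5,-30.2,0,-1],
  [0,0,0,-10.5,-30.2,0,-1],
  [0,0,0,-10.5,-30.2,0,-1],
  [0,0,0,-10.5,-30.2,0,-1],
  [0,0,0,-10.5,-30.2,0,-1],
  [0,0,0,-10.5,-30.2,0,-1],
  [0,0,0,-10.5,-30.2,0,-1],
  [0,0,0,-10.5,-30.2,0,-1],
  [0,0,0,-10.5,-30.2,0,-1],
  [0,0,0,-10.5,-30.2,0,-1],
  [0,0,0,-10.5,-30.2,0,-1],
  [0,0,0,-5.2,-15,0,-1],
])

```text
t: 44.25
tool_pos: [0.3873, 0.3243, 0.2803]
eef_rot: [[0.994, 0.112, -0.002], [0.112, -0.994, 0.001], [-0.002, -0.001, -1.0]]
wrist_force: [1.1, -0.4, 0.4]
finger_gap: 1.003
grip_force: 0.0
```

jog_arm([
  [0,0,0,0,0,0,-1],
  [0,0,0,0,0,0,-1],
  [0,0,0,0,0,0,-1],
  [0,0,0,0,0,0,-1],
])

```text
t: 44.65
tool_pos: [0.3909, 0.3198, 0.2808]
eef_rot: [[0.995, 0.104, -0.0], [0.104, -0.995, -0.001], [-0.0, 0.001, -1.0]]
wrist_force: [-0.8, -0.1, -0.3]
finger_gap: 1.003
grip_force: 0.0
```

```bash
python3 -c "
from h import *
go((391.5,321.2,163))"
```

```text
t 44.65 tcp [390.9 319.8 280.8] yaw y-axis [ 0.104 -0.995  0.001] F [-0.8 -0.1 -0.3] gap 1.003 grip 0.0
yaw fix about tool z -0.17 tilt [-0.0002 -0.0009]
(391.5, 321.2, 163) shift [  0.8  -1.4 117.8]
```

jog_arm([
  [0,0,0,0.4,-0.4,25,-1],
  [0,0,0,0,0,35,-1],
  [0,0,0,0,0,33,-1],
  [0,0,0,0,0,18,-1],
  [0,0,0,0,0,5,-1],
  [0,0,0,0,0,0,1],
  [0,0,0,0,0,0,1],
  [0,0,0,0,0,0,1],
  [0,0,0,0,0,0,1],
  [0,0,0,0,0,0,1],
  [0,0,0,0,0,0,1],
  [0,0,0,0,0,0,1],
])

```text
t: 45.85
tool_pos: [0.3914, 0.3227, 0.1665]
eef_rot: [[0.994, 0.107, 0.002], [0.107, -0.994, 0.002], [0.002, -0.002, -1.0]]
wrist_force: [-0.4, -0.0, 7.3]
finger_gap: 0.429
grip_force: 45.5
```

jog_arm([
  [0,0,0,0,0,-10,1],
  [0,0,0,0,0,-25,1],
  [0,0,0,0,0,-35,1],
  [0,0,0,0,0,-35,1],
  [0,0,0,4.6,6.9,-5,1],
  [0,0,0,9.1,13.7,0,1],
  [0,0,0,15.2,22.9,0,1],
  [0,0,0,15.2,22.9,0,1],
  [0,0,0,15.2,22.9,0,1],
  [0,0,0,15.2,22.9,0,1],
  [0,0,0,15.2,22.9,0,1],
  [0,0,0,15.2,22.9,0,1],
  [0,0,0,15.2,22.9,0,1],
  [0,0,0,15.2,22.9,0,1],
  [0,0,0,15.2,22.9,0,1],
  [0,0,0,15.2,22.9,0,1],
  [0,0,0,15.2,22.9,0,1],
  [0,0,0,9.1,13.7,0,1],
  [0,0,0,4.6,6.9,0,1],
  [0,0,0,0,0,0,1],
])

```text
t: 47.85
tool_pos: [0.6152, 0.05, 0.2741]
eef_rot: [[0.994, 0.105, -0.002], [0.105, -0.994, -0.0], [-0.002, 0.0, -1.0]]
wrist_force: [-0.8, -0.2, -4.5]
finger_gap: 0.426
grip_force: 46.2
```

jog_arm([
  [0,0,0,0,0,10,1],
  [0,0,0,0,0,25,1],
  [0,0,0,0,0,0,1],
  [0,0,0,0,0,0,1],
])

```text
t: 48.25
tool_pos: [0.614, 0.0523, 0.2394]
eef_rot: [[0.994, 0.109, -0.003], [0.109, -0.994, 0.0], [-0.003, -0.001, -1.0]]
wrist_force: [0.2, 0.5, -4.3]
finger_gap: 0.429
grip_force: 46.3
```

```bash
python3 -c "
from h import *
go((616.5,52,171.5))"
```

```text
t 48.25 tcp [614.   52.3 239.4] yaw y-axis [ 0.109 -0.994 -0.001] F [ 0.2  0.5 -4.3] gap 0.429 grip 46.3
yaw fix about tool z 0.09 tilt [-0.0027  0.0002]
(616.5, 52, 171.5) shift [ 2.6  0.6 67.9]
```

jog_arm([
  [0,0,0,0.4,-0.4,15,1],
  [0,0,0,0,0,25,1],
  [0,0,0,0,0,17,1],
  [0,0,0,0,0,6,1],
  [0,0,0,0,0,1.5,1],
  [0,0,0,0,0,0,1],
])

```text
t: 48.85
tool_pos: [0.6165, 0.0518, 0.1762]
eef_rot: [[0.994, 0.107, 0.002], [0.107, -0.994, 0.0], [0.002, -0.0, -1.0]]
wrist_force: [-0.2, -0.3, -3.2]
finger_gap: 0.428
grip_force: 46.4
```

jog_arm([
  [0,0,0,0,0,1.8,1],
  [0,0,0,0,0,1.4,1],
  [0,0,0,0,0,1,1],
  [0,0,0,0,0,0.5,1],
  [0,0,0,0,0,0,1],
])

```text
t: 49.35
tool_pos: [0.6162, 0.0516, 0.1717]
eef_rot: [[0.994, 0.107, 0.001], [0.107, -0.994, 0.0], [0.001, 0.0, -1.0]]
wrist_force: [-0.9, 0.2, 0.3]
finger_gap: 0.428
grip_force: 47.0
```

Release, lift, and move aside to the left for a clear look.

jog_arm([
  [0,0,0,0,0,0,0],
  [0,0,0,0,0,0,-1],
  [0,0,0,0,0,0,-1],
  [0,0,0,0,0,-15,-1],
  [0,0,0,0,0,-35,-1],
  [0,0,0,0,0,-35,-1],
  [0,0,0,0,0,-25,-1],
  [0,0,0,-8,-15,0,-1],
  [0,0,0,-15,-30,0,-1],
  [0,0,0,-15,-30,0,-1],
  [0,0,0,-15,-30,0,-1],
  [0,0,0,-15,-30,0,-1],
  [0,0,0,-15,-30,0,-1],
  [0,0,0,-15,-30,0,-1],
  [0,0,0,-15,-30,0,-1],
  [0,0,0,-15,-30,0,-1],
  [0,0,0,-15,-30,0,-1],
  [0,0,0,-15,-30,0,-1],
  [0,0,0,-8,-15,0,-1],
  [0,0,0,0,0,0,-1],
])

```text
t: 51.35
tool_pos: [0.4123, 0.365, 0.2811]
eef_rot: [[0.994, 0.113, -0.001], [0.113, -0.994, 0.001], [-0.001, -0.002, -1.0]]
wrist_force: [0.3, -0.5, 0.7]
finger_gap: 0.996
grip_force: 0.0
```

Run:
```python
from h import *
im=eyes.camera("top");cv2.imwrite("pics/top5.png",im);crop(im,260,150,410,280,4.5,"tray5.png")
cv2.imwrite("pics/side5.png",eyes.camera("side"));pose()
```

```text
t 51.45 tcp [415.2 361.3 280.8] yaw y-axis [ 0.107 -0.994  0.001] F [-0.4 -0.6  0.7] gap 1.004 grip 0.0
```

View pics/tray5.png

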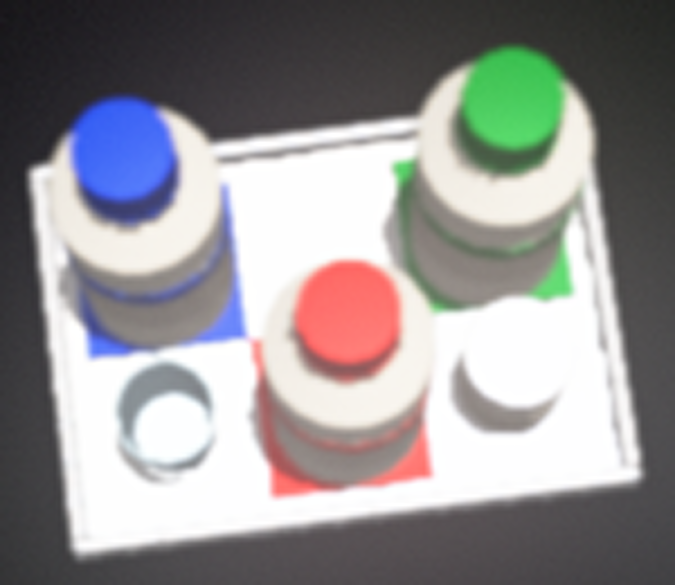

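View pics/side5.png

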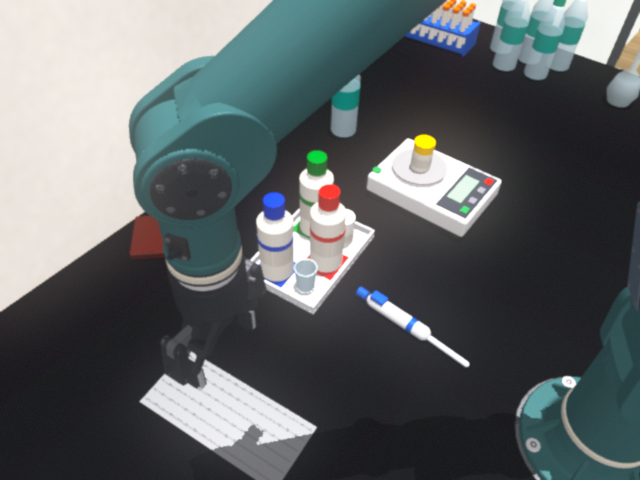

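The three tall bottles stand upright in their own squares. By my cap readings (blue (124,147), green (512,97), red (347,311) in the crop) each is within about 2 mm of centre. The standard is on the pan and the white cap hasn't moved, so I'm handing in.

```bash
python3 -c "
from plant import robot
print(robot.sign_off())"
```

```text
the job is handed in; nothing more can be done
None
```

The job is handed in at about 51 s: all three tall bottles were cleared to the mat first, the standard was set about 3 mm from the pan centre, and each tall bottle was then returned upright to within about 2 mm of its own square's centre by the top camera, with the white-capped bottle left where it was.

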